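Roll-check two shafts and reject the bent one

ROBOT

A 6-joint arm with a two-finger parallel gripper is mounted at the origin on the work surface. World frame = base frame: x ahead of the robot, y to its left, z up, the work surface at z = 0. Lengths are in m, angles in degrees, forces in N, time in s.
With the tool pointing down it reaches from about 0.325 to 0.775 m from the base axis. Payload 9.3 kg.
Tool frame: the origin (TCP) lies at the very end of the fingers, on their centre line; the grasp point (between the pads) lies 19 mm behind it; z points along the fingers, x is the direction in which the jaws open and shut, and the axes are right-handed (so a half turn about z gives the same grasp; the last joint's range is limited). The gripper opens to 85 mm and grips with 20 to 120 N. Pads are 22 mm wide; open, the fingers measure 114 mm over their backs; the gripper's body (76 mm by 85 mm) begins 54 mm behind the grasp point. The pads swing forward as they close: fully open they stand 13 mm farther back than shut.
Start: joints at [66.142, 14.817, 1.232, 76.415, 0, 81.257], TCP at [0.143, 0.531, 0.231] pointing down, gripper open.
Joint ranges: [-174.27, 174.27], [-52.1, 104.24], [-59.71, 78.15], [-110.17, 111.67], [-87.03, 83.33], [-180, 180]. Speed limits (degrees/s): [127.2, 127.2, 159.86, 180, 180, 180].

INTERFACE

Orientations are given as a 3x3 rotation matrix whose columns are the frame's x, y, z axes.
In Python, from cell import monitor, eyes, order gives the robot as it stands.
- The arm moves only by the tool jog_arm, never from a script. Its argument "motion" is one flat list of numbers, 4 for each row, row after row: the shift along the tool's x, y, z in m, then the turn about the tool's z in rad. In form: [dx, dy, dz, twist, dx, dy, dz, twist, ...]. A call has 1 to 8 rows; each row shifts and turns the pose as measured when the row begins, along the tool's axes as they then stand; what a row does not reach is not made up. A row lasts 1/8 s, in which the tool goes at most 62.5 mm and 10.7 degrees, less where a joint would pass 70% of its speed; a pose out of reach is approached as far as the arm can. A call with a gripper value outside its range is refused whole. "jaw" is the opening in per cent of the stroke, from 0 (shut) to 100 (fully open), set as the call begins (left out, the last holds). The fingers move at their own pace and stop on an object; the grip force is fixed at half the most. Time passes only in rows, so rows that do not move let the fingers close. It gives the time, the measured TCP pose, the force and the opening at its end, in the units of the state.
- monitor.get_obs(): the state, without advancing time (a new reading comes with each control period).
- eyes.capture(name): name is "scene" or "side" or "wrist"; returns a dict with "image" (480x640x3 uint8, red, green, blue), "fx", "fy", "cx", "cy" (pixels), "dist_coeffs" ([k1, k2, p1, p2, k3] as OpenCV has them; the pictures are not rectified), "origin" and "rotation" of the camera in the world; the wrist camera has in their place "hand_eye" (4x4, takes a point from camera to tool coordinates, whose origin is the TCP and whose axes are the tool frame's). Camera axes: x right, y up, looking along -z (the intrinsics and any distortion apply to the point x, -y, -z); pixel columns grow to the right and rows downward; lengths in m; the calibration is good to about 2 mm. A picture is of the moment at which its call begins: read the wrist's pose just before it. There is no depth.
- order.hand_in(): hands the job in, once; it reports no verdict.
The state is a dict: "time_s": time; "q": joint angles; "joint_velocities": joint speeds; "tau": joint torques, N m; "ee_pos": TCP position; "tcp_rot": TCP orientation; "ft_force": force on the tool from outside, world axes, zero at the start; "torque": the same for the moment, N m; "opening": opening from 0.0 (shut) to 1.0 (fully open).
Only numpy, scipy, OpenCV 4.12 (cv2) and the standard library are available. Lean on these libraries where they do the work, as an engineer would, in place of code of your own. Each camera call takes 0.05 s, during which the arm holds its last target.

TASK

Two steel shafts are waiting on the dark roll-check plate. Roll the straight one along the plate, pushing it without picking it up, until it drops into the green catch channel at the far edge; put the bent one, which would only wobble and lift, into the red reject bin.

Things in the scene. Friction and masses are not known exactly. Their poses are not given: they have to be found in the camera images.
- check_plate: Fixed dark plate with a green catch channel along its far edge. Origin on the bench under it; x: rolling direction, towards the channel; y along the channel; z up. The level rolling surface, 30 mm above the bench, spans x -110 to +100 mm, y -150 to +150 mm. The channel follows from x +100 to +136 mm: floor 8 mm above the bench, outer and end walls up to 48 mm.
- straight_center (a point): Centre of the straight steel shaft, a plain cylinder, diameter 24 mm, length 110 mm, about 0.4 kg. y runs along it; x and z turn as it rolls. It starts on the plate away from the channel, across the rolling direction, in the left or right lane. It does not coast: it stops within a few mm when no longer pushed.
- bent_center (a point): Centre of the middle part of the bent steel shaft, diameter 24 mm, about 115 mm long, 0.4 kg. It lies flat on the plate in the other lane, its bend level. Its middle 44 mm is straight, along its y axis: grip it there, across its level x axis. Both ends (37 mm) turn 15 degrees to the same side. z up at the start.
- reject_bin: Fixed red open bin. Origin at the centre of its underside, x and y along its sides, z up. Outside 140 mm (x) by 190 mm (y), 55 mm high; walls and floor 5 mm. A like yellow bin with fittings in it stands on the other side of the plate: not that one. Which side is which varies.
Mind the look-alikes: they are no part of the job. What is shaped like the part that bears straight_center but pink is not meant.

How it is judged:
By the outcome, as a careful person would: the job done as asked, in the order asked, and still so for the second after the job is handed in, with the robot touching nothing.
It also fails if it takes over 51 s, if anything falls off the work surface, if the arm or the gripper's body presses on something with over 40 N, if the wrist force passes 120 N, or if a joint passes its speed limit or range.

## Working session

There is one attempt and no reset: what is moved stays moved. The work goes in short steps, Python scripts to look and compute and a tool call to move; the robot and the scene stay as the last step left them, time stands still between calls to the robot, and variables do not carry over. Pictures are saved under pics/ and viewed, and the job is handed in when it is done.

Besides the shell and the picture viewer there is one more tool, called as name(argument=value, ...), one argument or row to a line, values as JSON. jog_arm: Moves the arm, as the interface text tells. Its arguments: {"type":"object","properties":{"motion":{"type":"array"},"jaw":{"type":"number"}},"required":["motion"]}

```bash
ls; mkdir -p pics
cat > h.py <<'E'
import numpy as np, cv2
from cell import monitor, eyes, order
def cap(n,f):
    o=monitor.get_obs(); c=eyes.capture(n); cv2.imwrite('pics/'+f,c['image'][:,:,::-1]); np.save('pics/'+f[:-4]+'.npy',{'c':c,'o':o},allow_pickle=True); return c,o
def load(f):
    d=np.load('pics/'+f+'.npy',allow_pickle=True).item(); return d['c'],d['o']
def cam(c,o):
    if 'hand_eye' in c:
        T=np.eye(4);T[:3,:3]=o['tcp_rot'];T[:3,3]=o['ee_pos'];H=T@np.array(c['hand_eye']);return H[:3,3],H[:3,:3]
    return np.array(c['origin']),np.array(c['rotation'])
def ray(c,o,px,z):
    K=np.array([[c['fx'],0,c['cx']],[0,c['fy'],c['cy']],[0,0,1.]])
    u=cv2.undistortPoints(np.array(px,float).reshape(-1,1,2),K,np.array(c['dist_coeffs'],float))[:,0]
    p,R=cam(c,o); d=np.c_[u[:,0],-u[:,1],-np.ones(len(u))]@R.T
    return p+d*((z-p[2])/d[:,2])[:,None]
E
python3 - <<'E'
from h import *
np.set_printoptions(precision=4,suppress=True)
for n in ['scene','side','wrist']:
    c,o=cap(n,n+'0.png'); print(n,cam(c,o),c['fx'],c['dist_coeffs'])
print(o)
E
```

```text
pics
scene (array([ 0.9796, -0.2031,  0.933 ]), array([[ 0.4063, -0.7967,  0.4474],
       [ 0.9136,  0.3617, -0.1857],
       [-0.0139,  0.4842,  0.8748]])) 522.0631847377794 [-0.1141  0.      0.      0.      0.    ]
side (array([0.3231, 0.6418, 0.7334]), array([[-0.9546,  0.2122, -0.2093],
       [-0.298 , -0.6726,  0.6773],
       [ 0.003 ,  0.7089,  0.7053]])) 501.5411122827866 [0.0229 0.     0.     0.     0.    ]
wrist (array([0.0805, 0.5472, 0.3729]), array([[ 0.2605, -0.9321, -0.2515],
       [ 0.9655,  0.2511,  0.0694],
       [-0.0015, -0.2609,  0.9654]])) 346.91427902468064 [-0.0548  0.      0.      0.      0.    ]
{'time_s': 0.1, 'q': array([66.1418, 14.8455,  1.1957, 76.4143,  0.0006, 81.256 ]), 'joint_velocities': array([-0.0349, -0.0184,  0.1049,  0.0565, -0.0374,  0.0115]), 'tau': array([  0.0056, -55.6697,  34.5068,   0.0116,  -0.0001,  -0.    ]), 'ee_pos': array([0.1433, 0.5308, 0.2308]), 'tcp_rot': array([[ 0.2607,  0.9654, -0.0005],
       [ 0.9654, -0.2607, -0.001 ],
       [-0.0011, -0.0002, -1.    ]]), 'ft_force': array([-0.1562, -0.0893,  0.0138]), 'torque': array([-0.0164,  0.0433, -0.0266]), 'opening': 0.9962057939623112}
```

View pics/scene0.png

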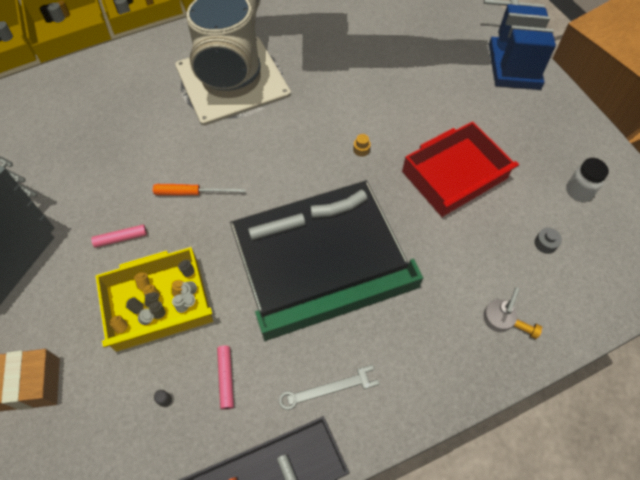

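View pics/side0.png

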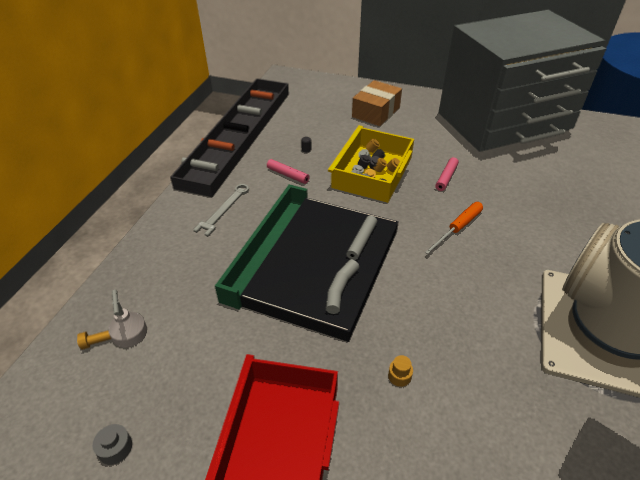

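View pics/wrist0.png

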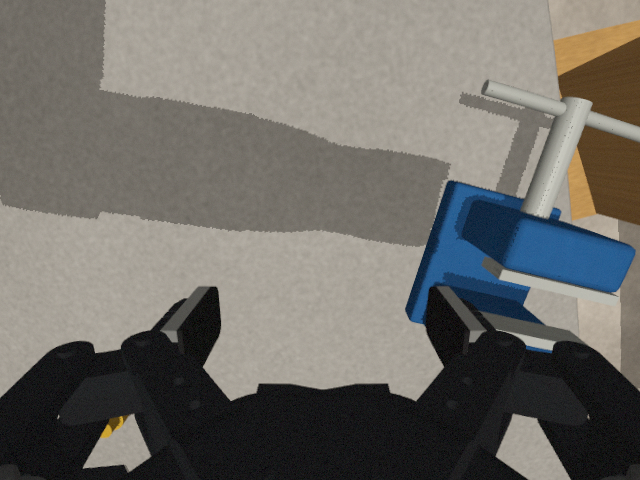

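The scene view shows the candidates: a straight grey cylinder on the plate at (277,226), the bent grey one at (338,206), pink cylinders at (119,236) and (225,377), and grey and orange parts in the dark tray at (287,467). I take the grey plain one at (277,226) as straight, (338,206) as bent, and the red bin at (460,168) as reject. I'll check this in a crop and measure.

Run:
```python
from h import *
np.set_printoptions(precision=4,suppress=True)
c,o=load('scene0');im=c['image']
cv2.imwrite('pics/crop1.png',cv2.resize(im[170:340,220:430][:,:,::-1],None,fx=3.5,fy=3.4,interpolation=cv2.INTER_CUBIC))
for n in ['scene0','side0']:
    c,o=load(n);im=c['image'];hsv=cv2.cvtColor(im,cv2.COLOR_RGB2HSV)
    dark=(hsv[...,2]<45).astype(np.uint8)
    m=np.zeros(im.shape[:2],np.uint8)
    # plate region
    nl,lab,st,ce=cv2.connectedComponentsWithStats(dark)
    seed=lab[275,330] if n=='scene0' else lab[260,300]
    print(n,st[seed])
    hull=cv2.convexHull(cv2.findContours((lab==seed).astype(np.uint8),0,2)[0][0])
    pm=np.zeros_like(m);cv2.fillConvexPoly(pm,hull,1)
    print('plate quad',ray(c,o,cv2.approxPolyDP(hull,6,True)[:,0],0.03)[:,:2].tolist(),cv2.approxPolyDP(hull,6,True)[:,0].tolist())
    s=((hsv[...,2]>70)&(hsv[...,1]<60)&(pm>0)).astype(np.uint8)
    for ct in cv2.findContours(s,0,2)[0]:
        if cv2.contourArea(ct)<200: continue
        (cx,cy),wh,a=cv2.minAreaRect(ct); M=cv2.moments(ct); 
        b=cv2.boxPoints(((cx,cy),wh,a))
        print('shaft',cx,cy,wh,ray(c,o,[[cx,cy]],.042)[0],'box',ray(c,o,b,.042)[:,:2].tolist())
    g=cv2.inRange(hsv,(50,90,30),(85,255,255)); r=cv2.inRange(hsv,(0,200,80),(4,255,255))
    for nm,mm,z in [('green',g,.048),('red',r,.055)]:
        ct=max(cv2.findContours(mm,0,2)[0],key=cv2.contourArea);b=cv2.boxPoints(cv2.minAreaRect(ct));ap=cv2.approxPolyDP(cv2.convexHull(ct),5,True)[:,0]
        print(nm,ap.tolist(),ray(c,o,ap,z)[:,:2].tolist())
```

```text
scene0 [     0      0    640    480 303888]
plate quad [[0.2543345055985954, -0.6033257622834638]] [[0, 242]]
green [[421, 276], [357, 307], [266, 332], [256, 312], [411, 260]] [[0.6825847351509114, 0.14129229682527272], [0.6883804807565748, 0.004673355246734512], [0.664679655577387, -0.16342744755418975], [0.6220598912345751, -0.16593848826840635], [0.6454206469381214, 0.14056223655629807]]
red [[517, 164], [445, 206], [407, 157], [481, 132]] [[0.5431046265133372, 0.457448024871978], [0.570612208333215, 0.25974497421703674], [0.4313080016753791, 0.25043416706877997], [0.4372001278426072, 0.43511751134606125]]
side0 [  216   188   182   154 13453]
plate quad [[0.6626570680889798, -0.18060572878596304], [0.4110065728057848, -0.14146527784452756], [0.4292952734509771, 0.17286496383246747], [0.6704964398683959, 0.16217270409657225], [0.6911593194167067, 0.13212444524064004]] [[290, 188], [397, 222], [348, 341], [219, 302], [216, 287]]
shaft 340.7831115722656 282.8629150390625 (17.061864852905273, 53.575584411621094) [0.4736 0.0641 0.042 ] box [[0.4920067179528872, 0.11984633786212184], 
[... 283 characters left out ...]
3704798], [0.6170499922689796, -0.167823391566856], [0.41402100115956986, -0.1317954703516343], [0.4150079163853475, -0.006864851540318573]]
green [[306, 189], [239, 308], [219, 302], [215, 285], [288, 185]] [[0.6195466402531273, -0.16681522053731068], [0.6231393910407579, 0.17609806017193347], [0.6616065401105854, 0.17444547048362602], [0.6855301484631418, 0.1414591842419164], [0.6618066498749089, -0.1681284485528447]]
red [[246, 355], [336, 371], [331, 449], [319, 479], [205, 479]] [[0.571083854166333, 0.26247600438750346], [0.4284271370027819, 0.24744497410543886], [0.40095315452597646, 0.363838647683067], [0.4044892073324016, 0.4057736209683966], [0.5458130176761986, 0.4496669290029851]]
```

View pics/crop1.png

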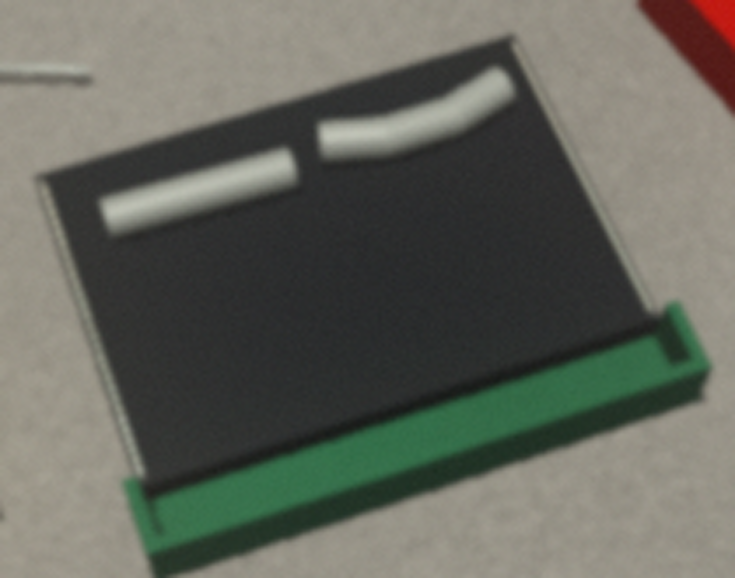

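The crop shows a plain straight cylinder on the left and the bent one on the right, both grey, so the choice holds. Next I refine the plate, shafts and bin.

Run:
```python
from h import *
np.set_printoptions(precision=4,suppress=True)
polys={'scene0':[[231,222],[367,181],[408,258],[258,310]],'side0':[[308,198],[397,222],[348,330],[243,298]]}
for n,p in polys.items():
    c,o=load(n);im=c['image'];hsv=cv2.cvtColor(im,cv2.COLOR_RGB2HSV)
    pm=np.zeros(im.shape[:2],np.uint8);cv2.fillConvexPoly(pm,np.array(p),1);pm=cv2.erode(pm,np.ones((7,7)))
    print(n,'plate',ray(c,o,p,.03)[:,:2].tolist())
    s=((hsv[...,2]>75)&(pm>0)).astype(np.uint8)
    for ct in cv2.findContours(s,0,2)[0]:
        if cv2.contourArea(ct)<100: continue
        ys,xs=np.nonzero(cv2.drawContours(np.zeros_like(pm),[ct],-1,1,-1))
        W=ray(c,o,np.c_[xs,ys],.042)[:,:2]; m=W.mean(0); w,v=np.linalg.eigh(np.cov((W-m).T)); d=v[:,1]
        t=(W-m)@d; e=(W-m)@v[:,0]
        mid=(t.max()+t.min())/2
        print('shaft n',len(xs),'mean',m,'ang',np.degrees(np.arctan2(d[1],d[0])),'len',np.ptp(t),'wid',np.ptp(e),'mid',m+mid*d)
        for k in np.linspace(t.min()+.006,t.max()-.006,8):
            q=abs(t-k)<.005; print('   ',W[q].mean(0), np.ptp(e[q]))
```

```text
scene0 plate [[0.4128840492103647, -0.14166766049809254], [0.4367870509565698, 0.15459237698306183], [0.632387832700553, 0.1443508857102182], [0.6126237137141655, -0.16036286884215886]]
shaft n 708 mean [ 0.4655 -0.0629] ang 84.20686289083106 len 0.1161369688486152 wid 0.028609795949670613 mid [ 0.4655 -0.0621]
    [ 0.4603 -0.1138] 0.028004109652415322
    [ 0.4614 -0.099 ] 0.027730148653559338
    [ 0.4633 -0.0841] 0.02746234042892836
    [ 0.4645 -0.0696] 0.027824320373931746
    [ 0.4664 -0.0547] 0.02755567509444271
    [ 0.4682 -0.04  ] 0.028238089335858772
    [ 0.4693 -0.0251] 0.02765482956834943
    [ 0.4701 -0.0106] 0.027706620422268263
shaft n 707 mean [0.4724 0.0708] ang 87.2175566440844 len 0.12424496533899089 wid 0.03723672658770627 mid [0.4725 0.0719]
    [0.465  0.0166] 0.028831936889313813
    [0.4682 0.0321] 0.0303097465310906
    [0.4738 0.0475] 0.028798490976673072
    [0.4757 0.0635] 0.02730928351868224
    [0.4764 0.0799] 0.027408002749451044
    [0.4758 0.096 ] 0.027511138954975867
    [0.4727 0.112 ] 0.029159055999850948
    [0.4696 0.1278] 0.027830919279579848
[... 405 characters left out ...]
0.0373] 0.025727349483712303
    [0.4775 0.0528] 0.022137443488980224
    [0.4784 0.0686] 0.021889132561682262
    [0.4787 0.0845] 0.02326233370474843
    [0.4764 0.1007] 0.02376843843907529
    [0.4742 0.1154] 0.024247844080141655
shaft n 416 mean [ 0.4677 -0.0687] ang 84.29537447204211 len 0.10702454234088413 wid 0.022854663559006328 mid [ 0.4676 -0.0694]
    [ 0.4629 -0.1168] 0.021098711614818362
    [ 0.4643 -0.103 ] 0.021759027531983697
    [ 0.4657 -0.0894] 0.022406659440861624
    [ 0.467  -0.0762] 0.022421860751734315
    [ 0.4685 -0.0624] 0.02199861721988256
    [ 0.4699 -0.0493] 0.02201655262938609
    [ 0.4714 -0.0357] 0.02264027191069777
    [ 0.4722 -0.0228] 0.021625237489405175
```

jog_arm(
  motion=[-0.042,0.038,0.003,0,-0.042,0.038,0.003,0,-0.042,0.038,0.003,0,-0.042,0.038,0.003,0,-0.042,0.038,0.003,0,-0.042,0.038,0.003,0,-0.042,0.038,0.003,0,-0.042,0.038,0.003,0],
  jaw=40,
)

```text
time_s: 1.15
ee_pos: [0.3533, 0.1185, 0.2051]
tcp_rot: [[0.253, 0.968, 0.001], [0.968, -0.253, -0.002], [-0.002, 0.001, -1.0]]
ft_force: [0.8, -0.1, -0.8]
opening: 0.4
```

jog_arm(
  motion=[-0.042,0.037,0.002,0,-0.042,0.037,0.002,0,-0.042,0.037,0.002,0,0,0,0,-0.09,0,0,0,-0.09,0,0,0,0],
)

```text
time_s: 1.9
ee_pos: [0.4312, -0.0418, 0.198]
tcp_rot: [[0.08, 0.997, -0.0], [0.997, -0.08, -0.001], [-0.001, -0.0, -1.0]]
ft_force: [-1.1, 0.5, -0.2]
opening: 0.399
```

Run:
```python
from h import *
np.set_printoptions(precision=4,suppress=True)
c,o=cap('wrist','w1.png');print(o['time_s'],o['ee_pos'],o['tcp_rot'],o['opening'],cam(c,o))
```

```text
1.9 [ 0.4312 -0.0418  0.198 ] [[ 0.0798  0.9968 -0.0002]
 [ 0.9968 -0.0798 -0.0013]
 [-0.0013 -0.0001 -1.    ]] 0.398858689362575 (array([ 0.3664, -0.0373,  0.3402]), array([[ 0.0795, -0.9624, -0.2599],
       [ 0.9968,  0.0763,  0.0225],
       [-0.0019, -0.2609,  0.9654]]))
```

View pics/w1.png

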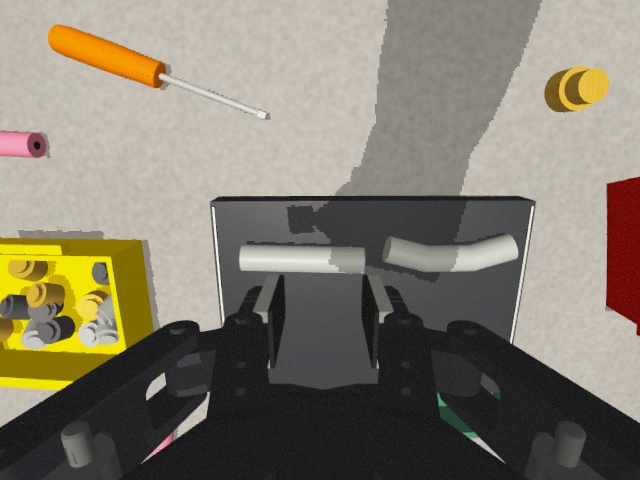

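The wrist view shows the straight shaft at (302,260), the bent one at (450,253), and the plate's back top edge near row 200 from (212,201) to (534,201). Measuring.

Run:
```python
from h import *
np.set_printoptions(precision=4,suppress=True)
c,o=load('w1');im=c['image'];hsv=cv2.cvtColor(im,cv2.COLOR_RGB2HSV)
print('plate back',ray(c,o,[[212,202],[534,202]],.03))
for nm,(x0,x1) in {'str':(230,372),'bent':(378,525)}.items():
    s=np.zeros(im.shape[:2],np.uint8); s[225:285,x0:x1]=(hsv[225:285,x0:x1,2]>95)
    s[274:,:]=0
    ct=max(cv2.findContours(s,0,2)[0],key=cv2.contourArea)
    print(nm,cv2.boundingRect(ct),cv2.minAreaRect(ct))
    x,y,w,h=cv2.boundingRect(ct)
    m=cv2.drawContours(np.zeros_like(s),[ct],-1,1,-1)
    for u in np.linspace(x+3,x+w-4,10).astype(int):
        v=np.nonzero(m[:,u])[0]; print(u,v.min(),v.max(),ray(c,o,[[u,(v.min()+v.max())/2]],.042)[0,:2])
    print(ray(c,o,[[x,y+h/2],[x+w,y+h/2]],.042)[:,:2])
```

```text
plate back [[ 0.4115 -0.1426  0.03  ]
 [ 0.4344  0.152   0.03  ]]
str (230, 225, 136, 49) ((297.5, 249.0), (48.0, 135.0), 90.0)
233 225 234 [ 0.4358 -0.1237]
247 225 270 [ 0.4534 -0.1135]
261 225 271 [ 0.4549 -0.1009]
276 225 271 [ 0.456  -0.0873]
290 232 272 [ 0.4607 -0.0751]
304 233 273 [ 0.4627 -0.0626]
319 232 272 [ 0.4628 -0.049 ]
333 247 273 [ 0.4714 -0.037 ]
347 247 273 [ 0.4724 -0.0243]
362 248 273 [ 0.474  -0.0107]
[[ 0.4541 -0.1292]
 [ 0.4638 -0.0066]]
bent (384, 234, 135, 38) ((450.9617614746094, 253.5225372314453), (36.13446807861328, 134.2137451171875), 88.51853942871094)
387 241 262 [0.4672 0.0123]
401 239 265 [0.4687 0.0249]
415 243 269 [0.4735 0.0376]
429 246 271 [0.477  0.0504]
443 246 271 [0.478  0.0633]
458 246 271 [0.4792 0.0772]
472 244 271 [0.4793 0.0902]
486 240 267 [0.4765 0.1031]
500 236 263 [0.4737 0.116 ]
515 241 259 [0.4753 0.1301]
[[0.4684 0.0095]
 [0.4786 0.1341]]
```

jog_arm(
  motion=[-0.021,0.005,0.03,0,0,0,0.04,0,0,0,0.04,0,0,0,0.03,0,0,0,0.012,0,0,0,0.006,0,0,0,0,0],
)

```text
time_s: 2.82
ee_pos: [0.4362, -0.0625, 0.038]
tcp_rot: [[0.089, 0.996, 0.005], [0.996, -0.088, -0.003], [-0.002, 0.005, -1.0]]
ft_force: [0.2, -0.5, -0.3]
opening: 0.401
```

Run:
```python
from h import *
np.set_printoptions(precision=4,suppress=True)
c,o=cap('side','s2.png');print(o['time_s'],o['ee_pos'],o['ft_force'])
im=c['image'][140:340,200:440][:,:,::-1];cv2.imwrite('pics/s2c.png',cv2.resize(im,None,fx=3,fy=3,interpolation=2))
```

```text
2.825 [ 0.4362 -0.0625  0.038 ] [ 0.1951 -0.4508 -0.3123]
```

View pics/s2c.png

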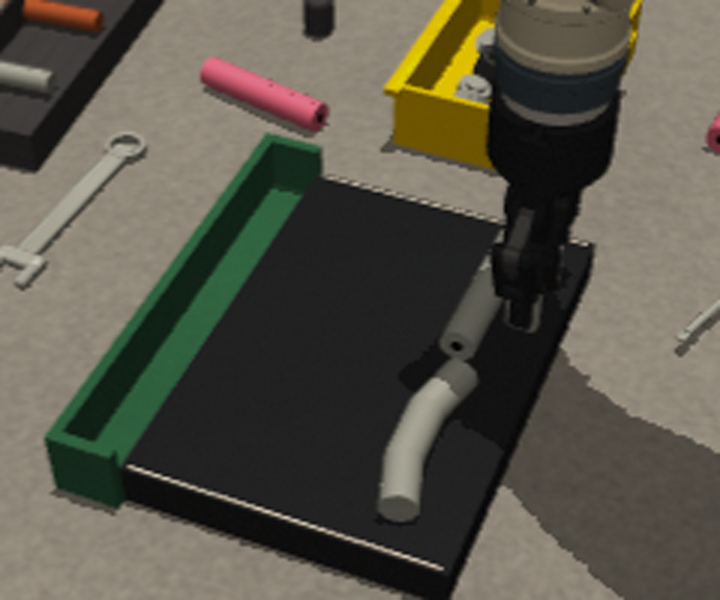

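jog_arm(
  motion=[0,0.004,0.003,0,0,0.006,0,0,0,0.01,0,0,0,0.014,0,0,0,0.014,0,0,0,0.014,0,0,0,0.014,0,0,0,0.014,0,0],
)

```text
time_s: 3.88
ee_pos: [0.5337, -0.0716, 0.0376]
tcp_rot: [[0.089, 0.996, 0.009], [0.996, -0.089, -0.004], [-0.003, 0.009, -1.0]]
ft_force: [-0.9, -0.1, 0.7]
opening: 0.402
```

Run:
```python
from h import *
c,o=cap('side','s3.png');print(o['time_s'],o['ee_pos'],o['ft_force'])
im=c['image'][140:340,200:440][:,:,::-1];cv2.imwrite('pics/s3c.png',cv2.resize(im,None,fx=3,fy=3,interpolation=2))
```

```text
3.875 [ 0.53374607 -0.07155592  0.03764935] [-0.86445552 -0.10838964  0.72464292]
```

View pics/s3c.png

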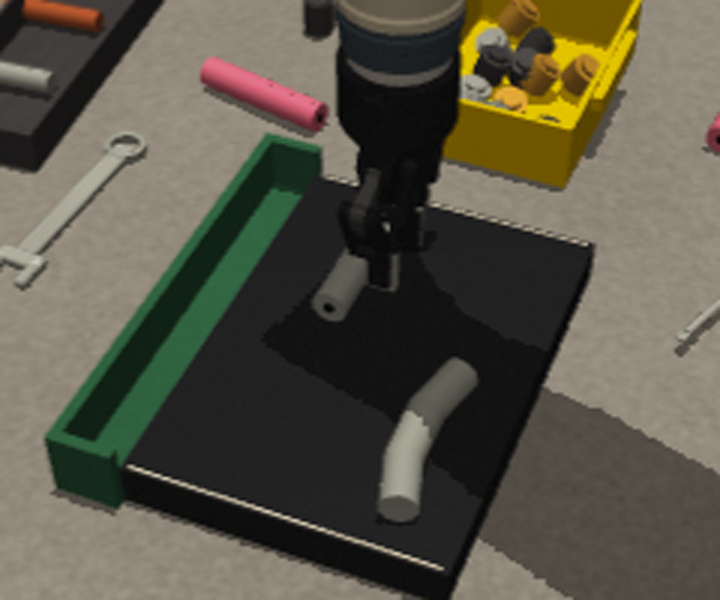

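jog_arm(
  motion=[0,0.012,0.002,0,0,0.012,0.001,0,0,0.012,0,0,0,0.012,0,0,0,0.012,0,0,0,0.01,0,0,0,0.006,0,0,0,0.002,0,0],
)

```text
time_s: 4.92
ee_pos: [0.6188, -0.0793, 0.0351]
tcp_rot: [[0.089, 0.996, 0.01], [0.996, -0.089, -0.004], [-0.003, 0.011, -1.0]]
ft_force: [-0.3, -0.6, -0.5]
opening: 0.398
```

Run:
```python
from h import *
c,o=cap('side','s4.png');print(o['time_s'],o['ee_pos'],o['ft_force'])
im=c['image'][140:340,200:440][:,:,::-1];cv2.imwrite('pics/s4c.png',cv2.resize(im,None,fx=3,fy=3,interpolation=2))
```

```text
4.925 [ 0.61878532 -0.07930859  0.0350539 ] [-0.2511658  -0.57762638 -0.47496777]
```

View pics/s4c.png

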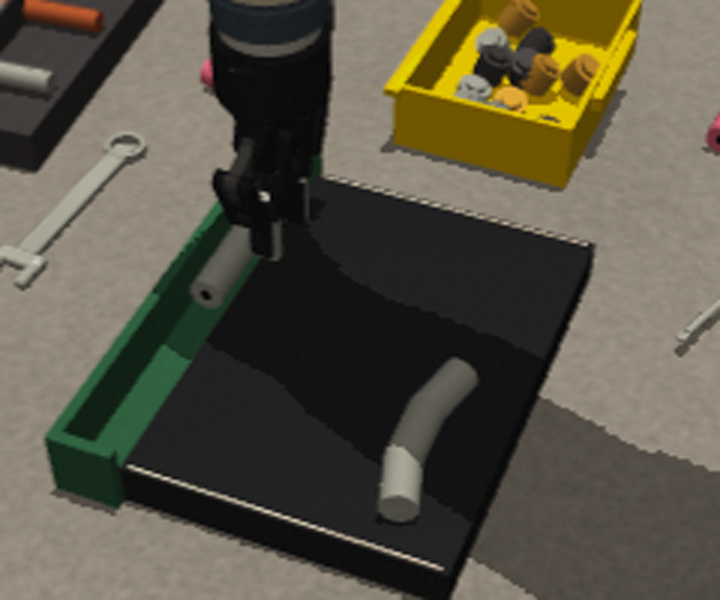

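jog_arm(
  motion=[0,-0.005,-0.05,0,0,-0.01,-0.05,0,0.03,-0.034,-0.04,0,0.035,-0.034,-0.02,0,0.035,-0.034,0,0,0.034,-0.034,0,0,0,0,0,0.18,0,0,0,0.18],
  jaw=90,
)

```text
time_s: 5.98
ee_pos: [0.4717, 0.0725, 0.1989]
tcp_rot: [[0.443, 0.896, 0.011], [0.896, -0.443, -0.003], [0.002, 0.011, -1.0]]
ft_force: [-0.3, -1.2, 0.1]
opening: 0.898
```

jog_arm(
  motion=[0,0,0,0.18,0,0,0,0.18,0,0,0,0.18,0,0,0,0.18,0,0,0,0.18,0,0,0,0.18,0,0,0,0.12,0,0,0,0],
)

```text
time_s: 6.98
ee_pos: [0.4681, 0.0729, 0.1999]
tcp_rot: [[0.992, -0.128, 0.012], [-0.128, -0.992, -0.003], [0.012, 0.001, -1.0]]
ft_force: [-0.1, 0.6, 0.3]
opening: 0.897
```

Run:
```python
from h import *
np.set_printoptions(precision=4,suppress=True)
c,o=cap('wrist','w5.png');print(o['time_s'],o['ee_pos'],o['tcp_rot'])
cap('scene','sc5.png')
```

```text
6.975 [0.4681 0.0729 0.1999] [[ 0.9916 -0.1284  0.0119]
 [-0.1284 -0.9917 -0.003 ]
 [ 0.0122  0.0014 -0.9999]]
```

View pics/w5.png

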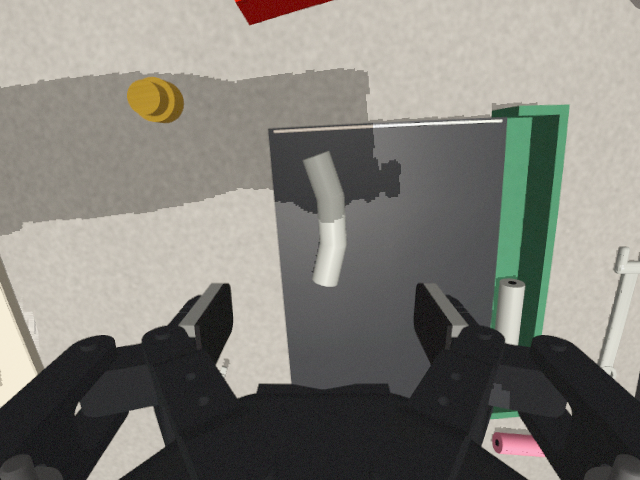

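View pics/sc5.png

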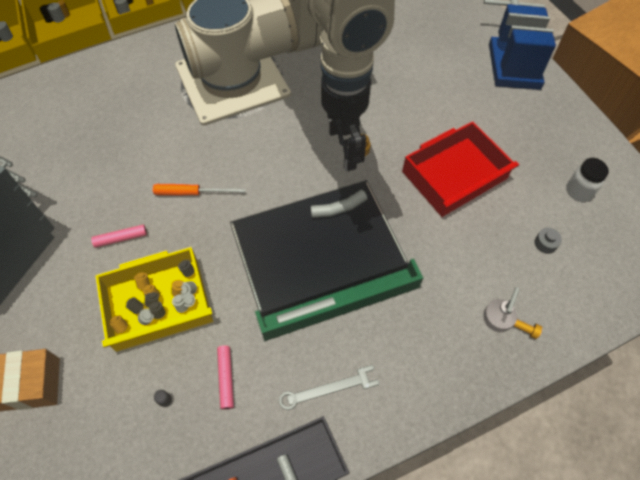

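The straight shaft lies in the green channel at scene (307,311) and wrist (510,310), and the bent one is undisturbed at wrist (328,220). Refining the bent pose.

Run:
```python
from h import *
np.set_printoptions(precision=4,suppress=True)
c,o=load('w5');im=c['image'];hsv=cv2.cvtColor(im,cv2.COLOR_RGB2HSV)
s=np.zeros(im.shape[:2],np.uint8); s[145:292,298:352]=(hsv[145:292,298:352,2]>125)
L=[]
for v in range(150,288,6):
    u=np.nonzero(s[v])[0]
    if len(u)>4: p=ray(c,o,[[(u.min()+u.max())/2,v]],.042)[0,:2];L.append(p);print(v,u.min(),u.max(),p)
```

```text
156 315 329 [0.4769 0.1246]
162 305 331 [0.4729 0.1201]
168 307 333 [0.4739 0.1149]
174 309 336 [0.4754 0.1096]
180 311 338 [0.4765 0.1042]
186 314 340 [0.4779 0.0988]
192 315 342 [0.4786 0.0935]
198 318 343 [0.4797 0.0881]
204 319 343 [0.4794 0.0827]
210 319 343 [0.4788 0.0774]
216 320 345 [0.4794 0.0719]
222 319 345 [0.4783 0.0666]
228 319 345 [0.4777 0.0611]
234 319 346 [0.4775 0.0555]
240 320 346 [0.4772 0.0499]
246 320 345 [0.4761 0.0444]
252 318 344 [0.474  0.0389]
258 317 343 [0.4724 0.0333]
264 316 341 [0.4704 0.0277]
270 315 340 [0.4687 0.022 ]
276 313 338 [0.4661 0.0164]
282 315 337 [0.4658 0.0103]
```

jog_arm(
  motion=[0.009,0.005,0.03,-0.06,0,0,0.04,0,0,0,0.04,0,0,0,0.035,0,0,0,0.012,0,0,0,0,0],
)

```text
time_s: 7.82
ee_pos: [0.4799, 0.0661, 0.0406]
tcp_rot: [[0.999, -0.051, 0.016], [-0.051, -0.999, -0.003], [0.016, 0.002, -1.0]]
ft_force: [0.8, 0.5, -0.1]
opening: 0.9
```

jog_arm(
  motion=[-0.002,0,0.004,0.02,0,0,0.003,0,0,0,0,0],
)

```text
time_s: 8.2
ee_pos: [0.4797, 0.0661, 0.0359]
tcp_rot: [[0.997, -0.072, 0.021], [-0.071, -0.997, -0.003], [0.021, 0.002, -1.0]]
ft_force: [0.3, 0.1, -1.0]
opening: 0.899
```

jog_arm(
  motion=[0,0,0,0,0,0,0,0,0,0,0,0,0,0,0,0,0,0,0,0,0,0,0,0,0,0,0,0,0,0,0,0],
  jaw=0,
)

```text
time_s: 9.2
ee_pos: [0.48, 0.0661, 0.0369]
tcp_rot: [[0.997, -0.071, 0.022], [-0.071, -0.997, -0.003], [0.022, 0.002, -1.0]]
ft_force: [-0.5, -0.3, 2.3]
opening: 0.251
```

jog_arm(
  motion=[0,0,-0.01,0,0,0,-0.02,0,0,0,-0.03,0,0,0,-0.03,0,0,0,-0.02,0,0,0,0,0],
)

```text
time_s: 9.95
ee_pos: [0.4759, 0.0666, 0.1507]
tcp_rot: [[0.997, -0.071, 0.018], [-0.071, -0.997, -0.003], [0.018, 0.002, -1.0]]
ft_force: [0.1, -0.2, -3.4]
opening: 0.252
```

Run:
```python
from h import *
c,o=cap('side','s6.png');print(o['time_s'],o['ee_pos'],o['ft_force'],o['opening'])
im=c['image'][140:340,200:440][:,:,::-1];cv2.imwrite('pics/s6c.png',cv2.resize(im,None,fx=3,fy=3,interpolation=2))
cap('wrist','w6.png')
```

```text
9.95 [0.47591714 0.06657777 0.15068267] [ 0.12827646 -0.18874045 -3.40304429] 0.2515519722534942
```

View pics/s6c.png

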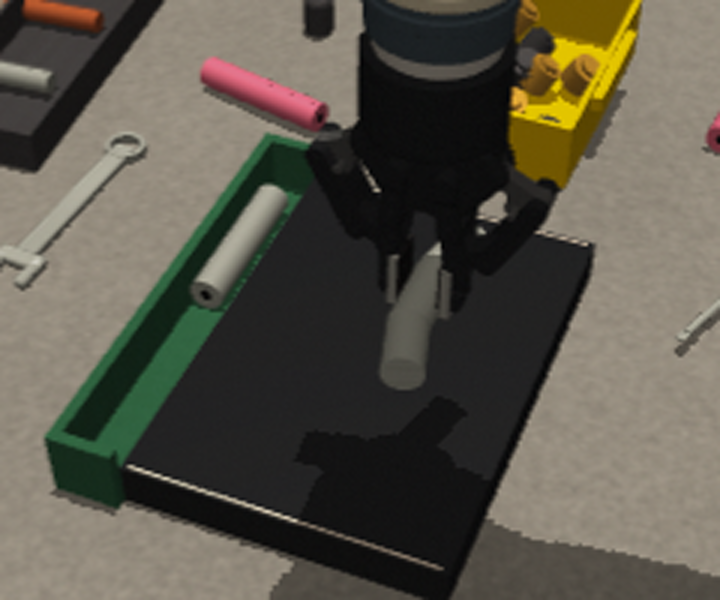

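View pics/w6.png

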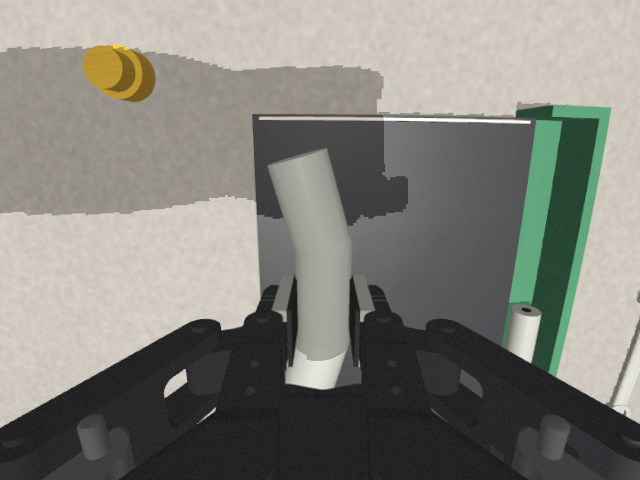

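jog_arm(
  motion=[-0.001,-0.03,0,0,-0.001,-0.05,0,0,-0.001,-0.05,0,0,-0.001,-0.05,0,0,0,-0.05,0,0,0,-0.04,0,0,0,-0.01,0,-0.155,0,0,0,0],
)

```text
time_s: 11.05
ee_pos: [0.4878, 0.3532, 0.1357]
tcp_rot: [[0.997, 0.083, -0.001], [0.083, -0.996, -0.01], [-0.002, 0.009, -1.0]]
ft_force: [0.5, 0.5, -4.3]
opening: 0.254
```

Run:
```python
from h import *
c,o=cap('scene','sc7.png');print(o['time_s'],o['ee_pos'],o['ft_force'],o['opening'])
im=c['image'][40:240,340:580][:,:,::-1];cv2.imwrite('pics/sc7c.png',cv2.resize(im,None,fx=3,fy=3,interpolation=2))
cap('wrist','w7.png')
```

```text
11.05 [0.48777249 0.35322867 0.13565453] [ 0.53354755  0.45682284 -4.30624622] 0.2539172590295827
```

View pics/sc7c.png

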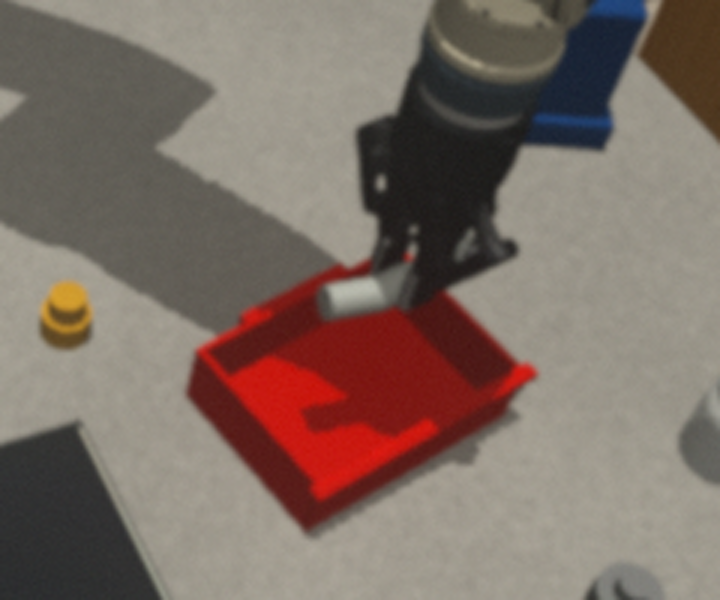

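View pics/w7.png

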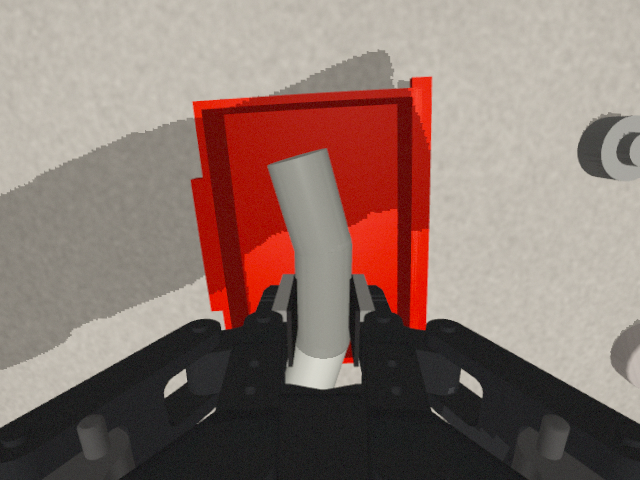

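Run:
```python
from h import *
c,o=load('w7');print(ray(c,o,[[194,102],[411,92],[431,77],[427,330]],.055)[:,:2], 'floor', ray(c,o,[[225,114],[398,104]],.005)[:,:2])
```

```text
[[0.40280094 0.43381772]
 [0.5337159  0.44983758]
 [0.54456671 0.45942527]
 [0.56928225 0.29069184]] floor [[0.40819207 0.43018286]
 [0.5365565  0.44755647]]
```

jog_arm(
  motion=[0,0.003,0.03,0,0,0,0.035,0,0,0,0.025,0,0,0,0.014,0,0,0,0.006,0,0,0,0,0],
)

```text
time_s: 11.9
ee_pos: [0.4895, 0.3435, 0.0244]
tcp_rot: [[0.998, 0.061, 0.001], [0.061, -0.998, -0.009], [0.001, 0.009, -1.0]]
ft_force: [0.6, -0.5, -3.4]
opening: 0.253
```

jog_arm(
  motion=[0,0,0.006,0,0,0,0.003,0,0,0,0,0],
)

```text
time_s: 12.28
ee_pos: [0.4905, 0.344, 0.0166]
tcp_rot: [[0.998, 0.06, 0.004], [0.06, -0.998, -0.008], [0.003, 0.008, -1.0]]
ft_force: [-0.6, -0.1, -3.1]
opening: 0.253
```

jog_arm(
  motion=[0,0,0,0,0,0,0,0,0,0,0,0,0,0,0,0,0,0,0,0],
  jaw=50,
)

```text
time_s: 12.9
ee_pos: [0.4915, 0.3446, 0.0182]
tcp_rot: [[0.998, 0.06, 0.007], [0.06, -0.998, -0.006], [0.006, 0.007, -1.0]]
ft_force: [-0.8, -0.5, 0.2]
opening: 0.501
```

jog_arm(
  motion=[0,0,-0.02,0,0,0,-0.04,0,0,0,-0.05,0,0,0,-0.05,0,0,0,-0.04,0,0,0,0,0],
)

```text
time_s: 13.65
ee_pos: [0.4897, 0.3456, 0.2238]
tcp_rot: [[0.998, 0.06, 0.005], [0.06, -0.998, -0.007], [0.005, 0.007, -1.0]]
ft_force: [-0.1, -0.7, -1.2]
opening: 0.498
```

Run:
```python
from h import *
c,o=cap('scene','sc8.png');print(o['time_s'],o['ee_pos'],o['ft_force'],o['opening'])
cap('wrist','w8.png')
```

```text
13.65 [0.48969131 0.34561516 0.22382198] [-0.10859781 -0.70172773 -1.15995543] 0.4984936160734281
```

View pics/sc8.png

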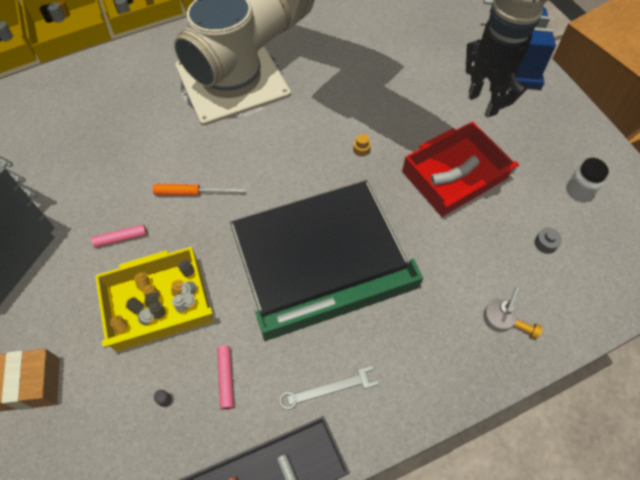

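View pics/w8.png

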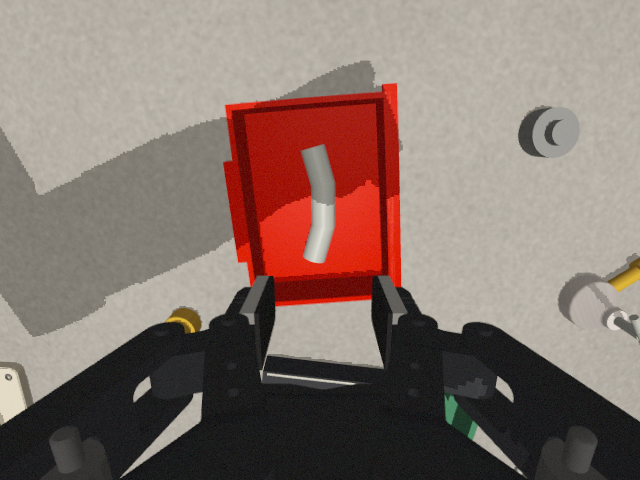

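The bent shaft lies in the red bin at scene (456,171) and wrist (318,205). The straight one rests in the channel at scene (307,311), and the gripper is clear, so I'm handing in.

```bash
python3 -c "
from h import *
print(order.hand_in())"
```

```text
the job is handed in; nothing more can be done
None
```

I pushed the straight shaft along the plate with the finger tips until it dropped into the green catch channel. I then gripped the bent shaft by its middle and set it in the red reject bin. The job was handed in at about 14 s of the 51 s allowed.

The last scene picture shows the straight shaft in the channel. The last scene and wrist pictures show the bent shaft flat in the red bin, with the gripper about 0.2 m above it and touching nothing. The force readings I saw stayed under 5 N.

- **Grip opening:** it read 25% (about 21 mm) on the 24 mm shaft, a little less than expected, but the hold stayed steady.
- **Bin centre:** the camera estimates differed by up to about 8 mm, which was within the room available.

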